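Find the hidden drawer catch of the coffee-pod box

TASK

The drawer of the low white coffee-pod box has no handle: its catch is a button sunk flush somewhere in the metal floor of the groove in the box's top. Feel for it along the groove with the fingertips and press it in until the drawer springs open, then let go of it and move clear. Do not touch the drawer itself, grip nothing, and leave the crockery and jars where they stand.

Things in the scene. Friction and masses are not known exactly. Their poses are not given: they have to be found in the camera images.
- pod_box: the fixed white plastic coffee-pod box, 260 mm (its x) by 400 mm (its y) by 80 mm tall; origin at the centre of its underside on the worktop, z up; the drawer front faces its -x (towards the robot, turned up to 0.35 rad). In its flat top is one shallow groove, 60 mm wide (x) and 170 mm long (y)
- groove (a point): middle of the groove's level aluminium floor, 2 mm below the box's top, axes as the box's (groove along y). The button is NOT here: its centre lies on the groove's mid line anywhere from y = -55 to +55 mm, in a pocket 46 mm (x) by 48 mm (y) with a 2 mm gap all round the button, whose face is 4 mm below the groove's floor. The rest of the floor is rigid
- catch (a joint): how far the button is pressed straight down, m: 0 at rest, 0.006 fully in (its face then 10 mm below the groove's floor). It starts to move at about 2 N, is fully in at about 5 N, lets the drawer go at about 0.004 and springs back when released
- drawer (a joint): how far the drawer is out, m: 0 shut, 0.04 fully out. Held by the catch; once let go, its own spring drives it out to 0.04 in under a second and it stays there
- drawer_tray: the drawer, a white front 376 mm wide and 54 mm tall in the box's front face with a grey tray of pods behind it; its frame coincides with the box's when shut and moves along the box's -x as it opens. Not to be touched
- cup: a white mug, 68 mm across and 55 mm tall, standing on the rear half of the box's top; origin at the centre of its underside
- sugar_jar: a closed glass jar with steel cap, 60 mm across and 80 mm tall, standing on the rear half of the box's top; origin at the centre of its underside
- canister: a white closed canister with wooden cap, 90 mm across, 150 mm tall, standing on the worktop to the left of the box; origin at the centre of its underside
- bowl: a white bowl, 120 mm across and 50 mm tall, standing on the worktop to the right of the box; origin at the centre of its underside
Things that resemble listed ones, but are neither listed nor needed, are in the scene too. What is shaped like the bowl but pink or yellow is not meant.

How it is judged:
By the outcome, as a careful person would: the job done as asked, in the order asked, and still so for the second after the job is handed in, with the robot touching nothing.
It also fails if it takes over 45 s, if anything falls off the work surface, if the arm or the gripper's body presses on something with over 40 N, if the wrist force passes 120 N, or if a joint passes its speed limit or range.

ROBOT

A 7-joint arm with a two-finger parallel gripper is mounted at the origin on the work surface. World frame = base frame: x ahead of the robot, y to its left, z up, the work surface at z = 0. Lengths are in m, angles in rad, forces in N, time in s.
With the tool pointing down it reaches from about 0.425 to 0.875 m from the base axis. Payload 9.9 kg.
Tool frame: the origin (TCP) lies on the centre line of the jaws, within the pads' length; the fingertips stand ctrl.tcp_to_tips ahead of it and the grasp point (between the pads) lies 8 mm behind it (ctrl.tcp_to_tips is the distance from the TCP to the fingertips, in m); z points along the fingers, y is the line along which they close (so a half turn about z gives the same grasp; the last joint's range is limited). The gripper opens to 85 mm and grips with 20 to 120 N. Pads are 22 mm wide; open, the fingers measure 114 mm over their backs; the gripper's body (76 mm by 85 mm) begins 54 mm behind the grasp point. The pads swing forward as they close: fully open they stand 13 mm farther back than shut.
Start: joints at [1.085, 0.576, 0.025, 1.437, -0.015, 1.129, -0.057], TCP at [0.264, -0.621, 0.242] pointing down, gripper open.
Joint ranges: [-2.76, 2.76], [-0.34, 2.15], [-1.52, 1.57], [0.19, 2.46], [-1.09, 4.23], [0.17, 1.99], [-2.82, 2.82]. Speed limits (rad/s): [2.22, 2.22, 3.01, 3.01, 3.14, 3.14, 3.14].

INTERFACE

Orientations are given as a unit quaternion [w, x, y, z].
In Python, from station import telemetry, vision, ctrl gives the robot as it stands.
- The arm moves only by the tool step_arm, never from a script. Its argument "increments" is a list of rows, each a list of 5 numbers: the shift along the tool's x, y, z in mm, then the turn about the tool's z in degrees, then the opening in per cent of the stroke, from 0 (shut) to 100 (fully open). A call has 1 to 10 rows; each row is the pose to reach, as a shift and turn from the pose commanded when the call began, along the tool's axes at that moment; what a row does not reach only later rows make up. A row lasts 1/10 s, in which the tool goes at most 50 mm and 8.59 degrees, less where a joint would pass 70% of its speed; a pose out of reach is approached as far as the arm can. A call with a gripper value outside its range is refused whole. The fingers move at their own pace and stop on an object; "grip_force" is the grip in N (left out, the last holds). Time passes only in rows, so rows that repeat a pose let the fingers close. It gives the time, the measured TCP pose, the force, the opening and the grip force at its end, in the units of the state.
- telemetry.sense(): the state, without advancing time (a new reading comes with each control period).
- vision.grab_frame(name): name is "scene" or "side" or "wrist"; returns the picture (420x560x3 uint8, red, green, blue); there is no depth.
- vision.get_calibration(name): a dict with "intrinsics" (3x3 intrinsics, pixels), "rvec" (rotation vector, rad) and "tvec" (3), from world to camera coordinates, as OpenCV has them. Camera axes: x right, y down, z forward; pixel columns grow to the right and rows downward; lengths in m; the calibration is good to about 2 mm. A picture is of the moment at which its call begins: read the wrist's pose just before it. get_calibration takes no time and is no camera call; for the wrist camera it gives the pose at the moment of the call.
- ctrl.sign_off(): hands the job in; it is judged then, once.
The state is a dict: "time_s": time; "q": joint angles; "joint_vel": joint speeds; "tau": joint torques, N m; "eef_pos": TCP position; "ee_rot": TCP orientation; "force": force on the tool from outside, world axes, zero at the start; "torque": the same for the moment, N m; "finger_gap": finger opening in m; "gripper_force": force on a finger pad.
Only numpy, scipy, OpenCV 4.12 (cv2) and the standard library are available. Lean on these libraries where they do the work, as an engineer would, in place of code of your own. Each camera call takes 0.05 s, during which the arm holds its last target. There are 200 camera calls.

## Working session

There is one attempt and no reset: what is moved stays moved. The work goes in short steps, Python scripts to look and compute and a tool call to move; the robot and the scene stay as the last step left them, time stands still between calls to the robot, and variables do not carry over. Pictures are saved under pics/ and viewed, at most 10 in all, crops included, and the job is handed in when it is done.

Besides the shell and the picture viewer there is one more tool, called after "Call:" as name(argument=value, ...), one argument or row to a line, values as JSON. step_arm: Moves the arm, as the interface text tells. Its arguments: {"type":"object","properties":{"increments":{"type":"array"},"grip_force":{"type":"number"}},"required":["increments"]}

```bash
mkdir -p pics
python3 - <<'E'
from station import telemetry, vision, ctrl
import cv2
s=telemetry.sense(); print(s['time_s'],s['eef_pos'],s['ee_rot'],s['force'],s['finger_gap'],ctrl.tcp_to_tips)
for n in("scene","side"):
    im=vision.grab_frame(n); cv2.imwrite(f'pics/{n}0.png',im[:,:,::-1]); c=vision.get_calibration(n); print(n,c)
E
```

```text
0.0 [ 0.26384766 -0.62083406  0.2414475 ] [-7.93434063e-04  9.79877616e-01  1.99597571e-01 -1.96428346e-04] [ 0.08752225  0.06240946 -0.75928058] 0.08538992448137625 0.011
scene {'intrinsics': array([[379.82466474,   0.        , 272.8248733 ],
       [  0.        , 379.82466474, 208.96309697],
       [  0.        ,   0.        ,   1.        ]]), 'rvec': array([ 1.67889928,  1.75243437, -0.79139793]), 'tvec': array([ 0.1123555 , -0.28128006,  1.55307031])}
side {'intrinsics': array([[479.68821533,   0.        , 282.73574171],
       [  0.        , 479.68821533, 206.21156292],
       [  0.        ,   0.        ,   1.        ]]), 'rvec': array([ 0.50457147, -2.79817848,  1.06515958]), 'tvec': array([0.45069355, 0.24167046, 1.49962374])}
```

View pics/scene0.png

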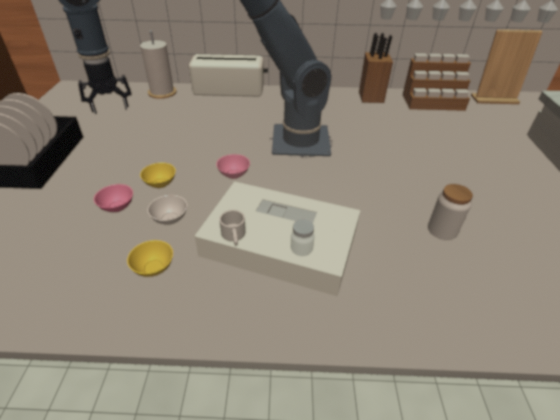

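View pics/side0.png

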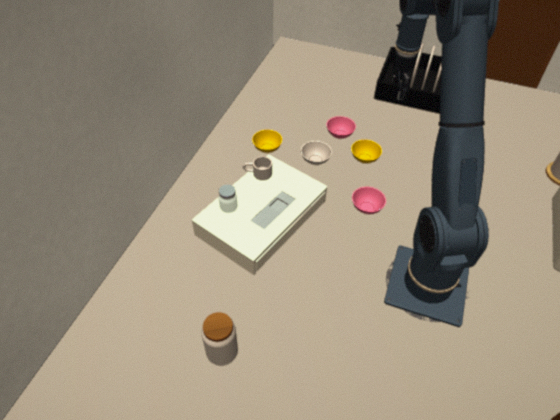

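The box is at scene (280,232) and side (262,208). Its groove is at scene (287,212) and side (273,210), with a darker or lighter patch that may be the button near scene (277,209). The cup and jar stand behind it. I'll measure the box top and groove, and enlarge the groove.

```bash
cat > h.py <<'E'
import numpy as np, cv2
from station import vision
def ray(c,uv,z):
    R,_=cv2.Rodrigues(np.array(c['rvec'],float)); t=np.array(c['tvec'],float).ravel()
    uv=np.atleast_2d(uv).astype(float)
    d=np.c_[uv,np.ones(len(uv))]@np.linalg.inv(c['intrinsics']).T@R
    o=-R.T@t
    return o+d*((z-o[2])/d[:,2])[:,None]
E
python3 - <<'E'
from h import *
tiles=[]
for n,(u0,v0,u1,v1) in (("scene",(195,180,365,285)),("side",(185,150,335,270))):
    im=cv2.imread(f'pics/{n}0.png'); c=vision.get_calibration(n)
    hsv=cv2.cvtColor(im,cv2.COLOR_BGR2HSV)
    sub=im[v0:v1,u0:u1].astype(int)
    m=np.zeros(im.shape[:2],np.uint8)
    m[v0:v1,u0:u1]=((sub.min(2)>185))*255
    cs,_=cv2.findContours(m,cv2.RETR_EXTERNAL,cv2.CHAIN_APPROX_NONE); k=max(cs,key=cv2.contourArea)
    hull=cv2.convexHull(k); q=cv2.approxPolyDP(hull,0.03*cv2.arcLength(hull,True),True)[:,0]
    p=ray(c,q,.08); print(n,q.tolist(),p.round(3).tolist(), [round(float(np.linalg.norm(p[i]-p[i-1])),3) for i in range(len(p))])
    # world rectification of top plane for viewing, 
    xs=np.arange(.40,.80,.001)
    tiles.append(cv2.resize(im[v0:v1,u0:u1],None,fx=3.4,fy=3.4,interpolation=cv2.INTER_CUBIC)[:300,:400])
    # groove: greyish blob inside the hull nearest the robot
    hm=np.zeros_like(m); cv2.fillConvexPoly(hm,hull,255); hm=cv2.erode(hm,np.ones((5,5)))
    g=cv2.bitwise_and(hm,255-m); cs,_=cv2.findContours(g,cv2.RETR_EXTERNAL,cv2.CHAIN_APPROX_NONE)
    for k in cs:
        if cv2.contourArea(k)<60: continue
        w=ray(c,k[:,0],.079)[:,:2].astype(np.float32)
        print(cv2.contourArea(k),k[:,0].mean(0),cv2.minAreaRect(w*1000))
a=cv2.imread('pics/scene0.png')[195:230,245:325]; b=cv2.imread('pics/side0.png')[185:235,245:305]
cv2.imwrite('pics/z.png',np.vstack([cv2.resize(a,(640,280),interpolation=cv2.INTER_CUBIC),cv2.copyMakeBorder(cv2.resize(b,(384,320),interpolation=cv2.INTER_CUBIC),0,0,0,256,0)]))
E
```

```text
Traceback (most recent call last):
ValueError: max() iterable argument is empty
```

```bash
cat > m.py <<'E'
from h import *
for n,(u0,v0,u1,v1),seed in (("scene",(195,180,365,285),(265,240)),("side",(185,150,335,270),(240,225))):
    im=cv2.imread(f'pics/{n}0.png'); c=vision.get_calibration(n)
    ref=im[seed[1]-3:seed[1]+4,seed[0]-3:seed[0]+4].reshape(-1,3).mean(0); print(n,ref)
    m=np.zeros(im.shape[:2],np.uint8)
    m[v0:v1,u0:u1]=(np.abs(im[v0:v1,u0:u1]-ref).max(2)<16)*255
    cs,_=cv2.findContours(m,cv2.RETR_EXTERNAL,cv2.CHAIN_APPROX_NONE); k=max(cs,key=cv2.contourArea)
    hull=cv2.convexHull(k); q=cv2.approxPolyDP(hull,0.03*cv2.arcLength(hull,True),True)[:,0]
    p=ray(c,q,.08); print(q.tolist(),p.round(3).tolist(), [round(float(np.linalg.norm(p[i]-p[i-1])),3) for i in range(len(p))])
    hm=np.zeros_like(m); cv2.fillConvexPoly(hm,hull,255); hm=cv2.erode(hm,np.ones((5,5)))
    g=cv2.bitwise_and(hm,255-m); cs,_=cv2.findContours(g,cv2.RETR_EXTERNAL,cv2.CHAIN_APPROX_NONE)
    for k in cs:
        if cv2.contourArea(k)<60: continue
        w=ray(c,k[:,0],.079)[:,:2].astype(np.float32)
        print(cv2.contourArea(k),k[:,0].mean(0),cv2.minAreaRect(w*1000))
a=cv2.imread('pics/scene0.png')[195:230,245:325]; b=cv2.imread('pics/side0.png')[185:235,245:305]
cv2.imwrite('pics/z.png',np.vstack([cv2.resize(a,(640,280),interpolation=cv2.INTER_CUBIC),cv2.copyMakeBorder(cv2.resize(b,(384,320),interpolation=cv2.INTER_CUBIC),0,0,0,256,0)]))
E
python3 m.py
```

```text
scene [172.95918367 191.06122449 193.04081633]
[[196, 234], [235, 182], [358, 210], [340, 275]] [[0.639, -0.296, 0.08], [0.402, -0.217, 0.08], [0.519, 0.155, 0.08], [0.763, 0.08, 0.08]] [0.396, 0.25, 0.39, 0.255]
729.5 [232.35483871 226.24731183] ((603.2130126953125, -200.9990234375), (139.06886291503906, 74.29833221435547), 8.353630065917969)
1461.0 [291.15625    222.39583333] ((594.2714233398438, -60.11286163330078), (198.6739044189453, 182.87924194335938), 72.39595794677734)
side [217.3877551  240.69387755 237.83673469]
[[268, 155], [325, 186], [251, 258], [193, 219]] [[0.645, -0.291, 0.08], [0.404, -0.215, 0.08], [0.527, 0.157, 0.08], [0.761, 0.081, 0.08]] [0.39, 0.253, 0.391, 0.246]
690.5 [272.53763441 209.21505376] ((535.5460815429688, -53.932647705078125), (172.70211791992188, 63.901588439941406), 72.01172637939453)
316.0 [229.25806452 201.35483871] ((690.1168212890625, -34.84004211425781), (65.64509582519531, 113.0860366821289), 32.05467987060547)
289.0 [264.06896552 170.86206897] ((622.0291748046875, -214.63238525390625), (112.60391235351562, 69.31725311279297), 72.6690902709961)
```

View pics/z.png

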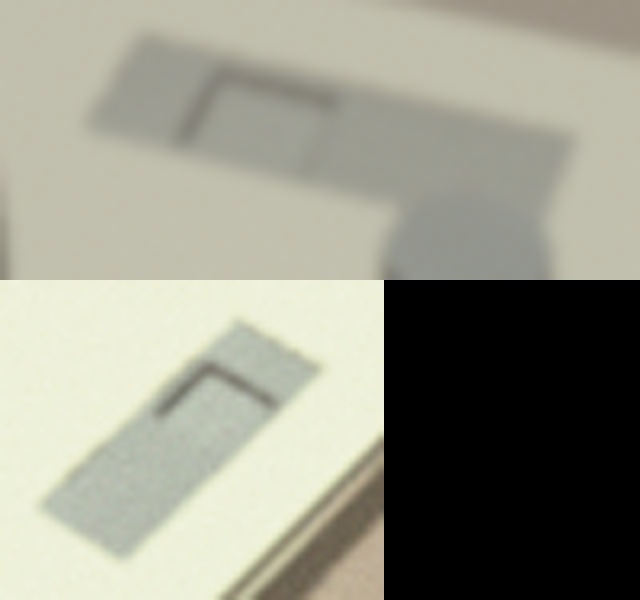

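Run:
```python
from h import *
from station import telemetry
from scipy.spatial.transform import Rotation as Ro
yaw=np.deg2rad(-17.7); X=np.array([np.cos(yaw),np.sin(yaw)]);Y=np.array([-X[1],X[0]])
G=np.array([.5355,-.054])
for n,q in(("scene",[(273.1,204.4),(267.5,212.9),(287.3,207.9),(283.8,216.5)]),("side",[(277.5,198.3),(269.7,206.1),(288,204.8),(280.2,212.7)])):
    c=vision.get_calibration(n); p=ray(c,q,.078)[:,:2]
    print(n,p.mean(0).round(4),((p-G)@np.c_[X,Y]*1000).round(1).tolist(), ((p.mean(0)-G)@np.c_[X,Y]*1000).round(1))
# box centre, cup and jar
for n,q in(("scene",[[196,234],[235,182],[358,210],[340,275]]),("side",[[268,155],[325,186],[251,258],[193,219]])):
    p=ray(vision.get_calibration(n),q,.08)[:,:2]; print('box',p.mean(0),'groove in box',((G-p.mean(0))@np.c_[X,Y]*1000).round(1))
for nm,z,a,b in(("cup",.135,(232,219),(263,161)),("jar",.16,(303,229),(227,190))):
    for n,q in(("scene",a),("side",b)):
        p=ray(vision.get_calibration(n),q,z)[0,:2]; print(nm,n,p.round(3),((p-G)@np.c_[X,Y]*1000).round(0))
s=telemetry.sense();w,x,y,z=s['ee_rot'];print(Ro.from_quat([x,y,z,w]).as_matrix().round(3))
```

```text
scene [ 0.5295 -0.0775] [[-18.9, -46.4], [22.4, -48.6], [-18.5, -2.0], [20.7, 0.4]] [  1.4 -24.2]
side [ 0.5224 -0.0748] [[17.3, -46.3], [15.8, -2.4], [-28.2, -45.1], [-29.3, -1.4]] [ -6.1 -23.8]
box [ 0.58082185 -0.06927238] groove in box [-47.8   0.8]
box [ 0.58401953 -0.06679475] groove in box [-50.1  -2.6]
cup scene [ 0.635 -0.195] [ 137. -104.]
cup side [ 0.628 -0.2  ] [ 133. -111.]
jar scene [ 0.69  -0.013] [134.  86.]
jar side [ 0.675 -0.009] [119.  86.]
[[ 0.92   0.391 -0.001]
 [ 0.391 -0.92   0.001]
 [-0.    -0.002 -1.   ]]
```

The pocket shows in both views, about 24 mm to −y of the groove's middle, with edges 44–48 mm apart as expected. The button should be near (0.528, −0.077). I'll approach high with the fingers shut.

Call:
step_arm(
  increments=[
    [20, -18, 0, 4, 0],
    [55, -48, 0, 8, 0],
    [95, -83, 0, 12, 0],
    [135, -118, 0, 16, 0],
    [175, -153, 0, 20, 0],
    [215, -188, 0, 25, 0],
    [255, -223, 0, 29, 0],
    [295, -258, 0, 33, 0],
    [330, -288, 0, 37, 0],
    [350, -305, 0, 40.7, 0],
  ],
)

```text
time_s: 1.1
eef_pos: [0.4676, -0.2007, 0.2422]
ee_rot: [-0.0, 0.988, -0.154, -0.0]
force: [-0.6, -0.6, 0.1]
finger_gap: -0.0002
gripper_force: 0.0
```

```bash
cat > t.py <<'E'
import sys,numpy as np
from station import telemetry
from scipy.spatial.transform import Rotation as Ro
s=telemetry.sense();w,x,y,z=s['ee_rot'];R=Ro.from_quat([x,y,z,w]).as_matrix()
g=np.array([float(a) for a in sys.argv[1:4]])
print(s['time_s'],s['eef_pos'].round(4),s['force'].round(2),s['finger_gap'],'tips z',round(s['eef_pos'][2]-.011,4))
print('tool shift mm',(R.T@(g-s['eef_pos'])*1000).round(1),'yaw x',np.rad2deg(np.arctan2(R[1,0],R[0,0])).round(2))
E
python3 t.py .528 -.077 .16
```

```text
1.1 [ 0.4676 -0.2007  0.2422] [-0.59 -0.65  0.11] -0.00017541047225058489 tips z 0.2312
tool shift mm [  19.8 -136.2   82.3] yaw x -17.75
```

Call:
step_arm(
  increments=[
    [4, -25, 0, 0, 0],
    [9, -60, 0, 0, 0],
    [14, -95, 5, 0, 0],
    [18, -122, 25, 0, 0],
    [20, -136, 45, 0, 0],
    [20, -136, 60, 0, 0],
    [20, -136, 60, 0, 0],
  ],
)

```text
time_s: 1.8
eef_pos: [0.5259, -0.0794, 0.1803]
ee_rot: [0.0, 0.988, -0.153, -0.002]
force: [-0.8, -0.3, 0.7]
finger_gap: 0.0001
gripper_force: 0.0
```

```bash
python3 t.py .528 -.077 .10
python3 - <<'E'
from station import vision
import cv2,numpy as np
from h import ray
ims=[]
c=vision.get_calibration("wrist"); im=vision.grab_frame("wrist")[:,:,::-1]; cv2.imwrite('pics/w1.png',im)
print(c)
E
```

```text
1.8 [ 0.5259 -0.0794  0.1803] [-0.78 -0.3   0.73] 6.486560605124221e-05 tips z 0.1693
tool shift mm [ 1.6 -3.  80.3] yaw x -17.6
{'intrinsics': array([[317.532528  ,   0.        , 278.44524341],
       [  0.        , 317.532528  , 209.50146005],
       [  0.        ,   0.        ,   1.        ]]), 'rvec': array([-1.73247645,  2.36863037,  0.36975783]), 'tvec': array([0.08349847, 0.47867915, 0.48171473])}
```

View pics/w1.png

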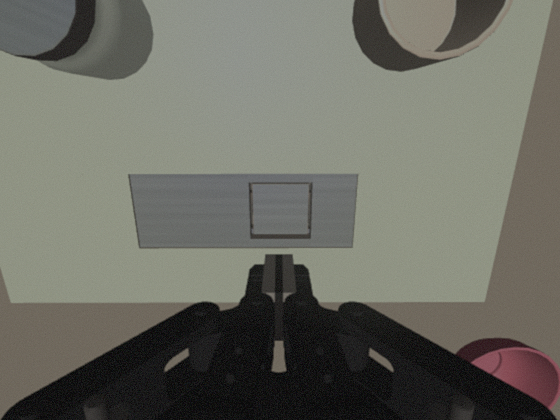

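The wrist view shows the groove from (129,174) to (357,248) and the button pocket with corners at about (250,182), (311,182), (311,238) and (250,238). The fingers are at the bottom middle.

```bash
python3 - <<'E'
from h import *
c=vision.get_calibration("wrist")
p=ray(c,[(250,182),(311,182),(311,238),(250,238)],.078); print(p.round(4),p.mean(0), np.linalg.norm(p-np.roll(p,1,0),axis=1))
g=ray(c,[(129,174),(357,174),(353,248),(139,248)],.079); print(g.round(4),np.linalg.norm(g-np.roll(g,1,0),axis=1),g.mean(0))
E
python3 t.py .528 -.077 .09
```

```text
[[ 0.556  -0.0669  0.078 ]
 [ 0.542  -0.1109  0.078 ]
 [ 0.4978 -0.0983  0.078 ]
 [ 0.5127 -0.0517  0.078 ]] [ 0.52713678 -0.08196212  0.078     ] [0.0458917  0.04624877 0.0459064  0.04892755]
[[ 0.5895  0.0173  0.079 ]
 [ 0.5376 -0.1454  0.079 ]
 [ 0.4796 -0.1283  0.079 ]
 [ 0.5321  0.0362  0.079 ]] [0.06050201 0.17075696 0.06055539 0.17266741] [ 0.53470401 -0.0550468   0.079     ]
1.85 [ 0.5265 -0.0801  0.1815] [1.16 0.7  0.96] -0.00010101047935102599 tips z 0.1705
tool shift mm [ 0.8 -3.5 91.5] yaw x -17.67
```

Sizes agree (46×48 and 60×171 mm), and the TCP is already over the button centre at about (0.527, −0.081). I'll go straight down to just above the top.

Call:
step_arm(
  increments=[
    [0, 1, 20, 0, 0],
    [0, 1, 45, 0, 0],
    [0, 1, 65, 0, 0],
    [0, 1, 78, 0, 0],
    [0, 1, 84, 0, 0],
    [0, 1, 86, 0, 0],
    [0, 1, 86, 0, 0],
  ],
)

```text
time_s: 2.55
eef_pos: [0.5273, -0.0814, 0.0969]
ee_rot: [0.0, 0.988, -0.154, 0.0]
force: [0.1, -0.3, 0.7]
finger_gap: 0.0
gripper_force: 0.0
```

```bash
python3 t.py .527 -.081 .085
```

```text
2.55 [ 0.5273 -0.0814  0.0969] [ 0.08 -0.31  0.73] 4.325434842280223e-06 tips z 0.0859
tool shift mm [-0.4 -0.3 11.9] yaw x -17.71
```

Tips are at 0.086. Next I'll feel down to 0.075, below the rigid floor but above the button face, in small steps.

Call:
step_arm(
  increments=[
    [0, 0, 3, 0, 0],
    [0, 0, 6, 0, 0],
    [0, 0, 8, 0, 0],
    [0, 0, 9, 0, 0],
    [0, 0, 10, 0, 0],
    [0, 0, 11, 0, 0],
    [0, 0, 11, 0, 0],
  ],
)

```text
time_s: 3.25
eef_pos: [0.5269, -0.0811, 0.0853]
ee_rot: [-0.0, 0.988, -0.154, -0.0]
force: [0.0, -0.5, -0.6]
finger_gap: 0.0002
gripper_force: 0.0
```

Tips are at 0.074 with no force, so they are inside the pocket. Now I'll press.

Call:
step_arm(
  increments=[
    [0, 0, 1, 0, 0],
    [0, 0, 2, 0, 0],
    [0, 0, 3, 0, 0],
    [0, 0, 3, 0, 0],
  ],
)

```text
time_s: 3.65
eef_pos: [0.527, -0.0811, 0.0824]
ee_rot: [-0.0, 0.988, -0.154, 0.0]
force: [-0.0, -0.4, 3.0]
finger_gap: 0.0001
gripper_force: 2.0
```

Call:
step_arm(
  increments=[
    [0, 0, 1, 0, 0],
    [0, 0, 2, 0, 0],
    [0, 0, 2, 0, 0],
  ],
)

```text
time_s: 3.95
eef_pos: [0.5271, -0.0812, 0.0803]
ee_rot: [0.0, 0.988, -0.154, 0.0]
force: [0.5, -0.3, 3.4]
finger_gap: -0.0001
gripper_force: 2.0
```

Run:
```python
from station import vision
import cv2,numpy as np
im=vision.grab_frame("side")[:,:,::-1]; 
a=cv2.imread('pics/side0.png')
cv2.imwrite('pics/s2.png',np.hstack([cv2.resize(x[150:275,185:345],None,fx=2.5,fy=2.5) for x in (a,im)]))
```

```text
(no output)
```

View pics/s2.png

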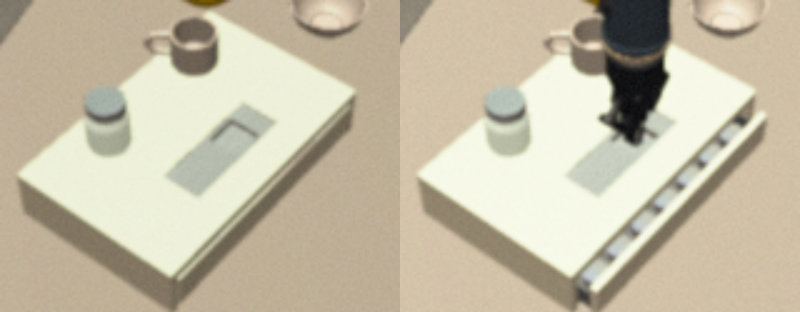

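The button gave by about 5 mm at 3.4 N. The right-hand picture shows the drawer sprung open along the front edge, from (585,290) to (765,120). I'll let go straight up and wait for it to settle.

Call:
step_arm(
  increments=[
    [0, 0, -4, 0, 0],
    [0, 0, -12, 0, 0],
    [0, 0, -30, 0, 0],
    [0, 0, -60, 0, 0],
    [0, 0, -90, 0, 0],
    [0, 0, -120, 0, 0],
    [0, 0, -140, 0, 0],
    [0, 0, -150, 0, 0],
    [0, 0, -150, 0, 0],
    [0, 0, -150, 0, 0],
  ],
)

```text
time_s: 5.0
eef_pos: [0.5264, -0.081, 0.2296]
ee_rot: [0.0, 0.988, -0.154, -0.001]
force: [-0.3, 1.3, -0.3]
finger_gap: 0.0001
gripper_force: 0.0
```

Run:
```python
from station import vision
import cv2,numpy as np
im=vision.grab_frame("side")[:,:,::-1]; b=vision.grab_frame("scene")[:,:,::-1]
cv2.imwrite('pics/s3.png',np.hstack([cv2.resize(x,(400,300)) for x in (im[150:270,185:345],b[175:295,195:365])]))
```

```text
(no output)
```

View pics/s3.png

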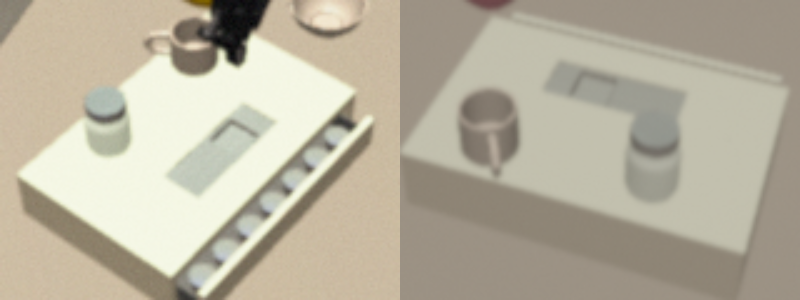

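The drawer is fully out, with its pods visible along (200,280) to (340,130). The cup and jar have not moved, and the gripper is clear above the box.

```bash
python3 -c "
from station import ctrl
print(ctrl.sign_off())"
```

```text
the job is handed in; nothing more can be done
None
```

I pressed the button in the groove (about 27 mm to −y of its middle, about 3.4 N), the drawer sprang open, the cup and jar stayed where they were, and I moved the arm clear and handed the job in at about 5 s.

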